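# Put the microscope objectives away by colour

## Task

Put the four metal microscope objectives away: stand each one upright in the storage pot whose colour matches its ring, resting flat on the pot's floor. They are delicate optics, so keep them upright, set them down gently without dropping or knocking them over, and leave the black eyepiece and the oil bottle where they stand.

Things in the scene. Friction and masses are not known exactly. Their poses are not given: they have to be found in the camera images.
- objective_red: loose microscope objective with a red ring, standing upright on the bench: bright metal cylinder 28 mm in diameter, straight from the underside up to 44 mm, then a conical red shoulder 7 mm high and a bare metal nose 15 mm in diameter at the top, 58 mm high in all; about 0.14 kg. Origin: centre of its underside; z axis up along the barrel; it is round, so yaw does not matter.
- objective_yellow: loose microscope objective with a yellow ring, standing upright on the bench: bright metal cylinder 28 mm in diameter, straight from the underside up to 48 mm, then a conical yellow shoulder 7 mm high and a bare metal nose 15 mm in diameter at the top, 62 mm high in all; about 0.14 kg. Origin: centre of its underside; z axis up along the barrel; it is round, so yaw does not matter.
- objective_green: loose microscope objective with a green ring, standing upright on the bench: bright metal cylinder 28 mm in diameter, straight from the underside up to 52 mm, then a conical green shoulder 7 mm high and a bare metal nose 15 mm in diameter at the top, 66 mm high in all; about 0.14 kg. Origin: centre of its underside; z axis up along the barrel; it is round, so yaw does not matter.
- objective_blue: loose microscope objective with a blue ring, standing upright on the bench: bright metal cylinder 28 mm in diameter, straight from the underside up to 56 mm, then a conical blue shoulder 7 mm high and a bare metal nose 15 mm in diameter at the top, 70 mm high in all; about 0.14 kg. Origin: centre of its underside; z axis up along the barrel; it is round, so yaw does not matter.
- pot_red: red-walled storage pot with a white floor, fixed to the bench, open at the top: outside diameter 58 mm, inside diameter 46 mm, 14 mm high, its inner floor 4 mm above the bench. Origin: centre of its underside, at bench height; z axis up.
- pot_yellow: yellow-walled storage pot with a white floor, fixed to the bench, open at the top: outside diameter 58 mm, inside diameter 46 mm, 14 mm high, its inner floor 4 mm above the bench. Origin: centre of its underside, at bench height; z axis up.
- pot_green: green-walled storage pot with a white floor, fixed to the bench, open at the top: outside diameter 58 mm, inside diameter 46 mm, 14 mm high, its inner floor 4 mm above the bench. Origin: centre of its underside, at bench height; z axis up.
- pot_blue: blue-walled storage pot with a white floor, fixed to the bench, open at the top: outside diameter 58 mm, inside diameter 46 mm, 14 mm high, its inner floor 4 mm above the bench. Origin: centre of its underside, at bench height; z axis up.
- eyepiece: loose black eyepiece standing on the bench, 36 mm in diameter, 52 mm high, steel foot and sleeve below, black body above with a glass disc on top, no coloured ring; stays where it is. Origin: centre of its underside.
- oil_bottle: loose small amber immersion-oil bottle with a white cap, 32 mm in diameter, 66 mm high, standing on the bench; stays where it is. Origin: centre of its underside. (Other equipment - camera, boxes, dishes, keypad - stands at least 80 mm outside the area in which the listed things lie, none of it higher than 115 mm.)
Not all that is in view belongs to the job. Leave any turquoise look-alike of the objective_green alone. What is shaped like the objective_red but brown is not meant.

How it is judged (in metres and radians):
At the end, for the whole second after the job is handed in: Each objective stands upright (within 7 degrees) and at rest on the floor of the pot of its own ring's colour, within 12 mm of the pot's centre, released; the eyepiece and the oil bottle are upright and within 15 mm of where they stood (horizontal distance between objective_red and pot_red below 0.012 m and z of objective_red in the frame of pot_red between 0.001 and 0.008 m and angle between each of objective_red, objective_yellow, objective_green, objective_blue, eyepiece, oil_bottle's own z axis and vertical below 0.12 rad and linear speed of each of objective_red, objective_yellow, objective_green, objective_blue below 0.02 m/s and contact force between each of objective_red, objective_yellow, objective_green, objective_blue and the fingers below 0.1 N and horizontal distance between objective_yellow and pot_yellow below 0.012 m and z of objective_yellow in the frame of pot_yellow between 0.001 and 0.008 m and horizontal distance between objective_green and pot_green below 0.012 m and z of objective_green in the frame of pot_green between 0.001 and 0.008 m and horizontal distance between objective_blue and pot_blue below 0.012 m and z of objective_blue in the frame of pot_blue between 0.001 and 0.008 m and distance of each of eyepiece, oil_bottle from where it was at the start of the episode below 0.015 m); the robot touches nothing.
It fails at once if an objective is knocked over or tipped by more than about 35 degrees (angle between any of objective_red, objective_yellow, objective_green, objective_blue's own z axis and vertical above 0.6 rad).
It fails at once if an objective is dropped (falls freely by more than about 25 mm) or flung ((linear speed of objective_red above 0.7 m/s and contact force between objective_red and the fingers below 0.05 N) or (linear speed of objective_yellow above 0.7 m/s and contact force between objective_yellow and the fingers below 0.05 N) or (linear speed of objective_green above 0.7 m/s and contact force between objective_green and the fingers below 0.05 N) or (linear speed of objective_blue above 0.7 m/s and contact force between objective_blue and the fingers below 0.05 N)).
It fails at once if the eyepiece is shifted by more than 15 mm or knocked over (distance of eyepiece from where it was at the start of the episode above 0.015 m or angle between eyepiece's own z axis and vertical above 0.3 rad).
It fails at once if the oil bottle is shifted by more than 15 mm or knocked over (distance of oil_bottle from where it was at the start of the episode above 0.015 m or angle between oil_bottle's own z axis and vertical above 0.3 rad).
It also fails if it takes over 102 s, if anything falls off the work surface, if the arm or the gripper's body presses on something with over 40 N, if the wrist force passes 120 N, or if a joint passes its speed limit or range.

## Robot

A 6-joint arm with a two-finger parallel gripper is mounted at the origin on the work surface. World frame = base frame: x ahead of the robot, y to its left, z up, the work surface at z = 0. Lengths are in mm, angles in rad, forces in N, time in s.
With the tool pointing down it reaches from about 325 to 925 mm from the base axis. Payload 3.1 kg.
Tool frame: the origin (TCP) lies at the very end of the fingers, on their centre line; the grasp point (between the pads) lies 19 mm behind it; z points along the fingers, y is the direction in which the jaws open and shut (so a half turn about z gives the same grasp; the last joint's range is limited). The gripper opens to 85 mm and grips with 20 to 120 N. Pads are 22 mm wide; open, the fingers measure 114 mm over their backs; the gripper's body (76 mm by 85 mm) begins 54 mm behind the grasp point. The pads swing forward as they close: fully open they stand 13 mm farther back than shut.
Start: joints at [1.149, 0.217, 1.613, -0, 1.311, -0.112], TCP at [190.524, 595.265, 231.3] pointing down, gripper open.
Joint ranges: [-2.75, 2.75], [-0.78, 2.1], [0.31, 2.55], [-1.13, 4.27], [0.13, 2.63], [-2.58, 2.58]. Speed limits (rad/s): [2.79, 2.79, 3.14, 3.14, 3.14, 3.14].

## Interface

Orientations are given as a rotation vector (axis times angle).
In Python, from workcell import state, get_image, calibration, env gives the robot as it stands. The module is installed in compiled form; this text tells all that it offers.
- The arm moves only by the shell command python3 -m handwheel 'ROWS' [FORCE]. ROWS is JSON, a list of rows, each a list of 5 numbers: the shift along the tool's x, y, z in cm, then the turn about the tool's z in rad, then the opening, from 0 (shut) to 1 (fully open). In form: [[dx, dy, dz, yaw, fingers], ...]. A call has 1 to 12 rows; each row is the pose to reach, as a shift and turn from the pose measured when the call began, along the tool's axes at that moment; what a row does not reach only later rows make up. A row lasts 1/10 s, in which the tool goes at most 50 mm and 8.59 degrees, less where a joint would pass 70% of its speed; a pose out of reach is approached as far as the arm can. A call with a gripper value outside its range is refused whole. The fingers move at their own pace and stop on an object; FORCE is the grip in N (left out, the last holds). Time passes only in rows, so rows that repeat a pose let the fingers close. It gives the time, the measured TCP pose, the force and the opening at its end, in the units of the state.
- state(): the state, without advancing time (a new reading comes with each control period).
- get_image(name): name is "scene" or "top" or "wrist"; returns (picture, depth): 384x512x3 uint8, red, green, blue; 384x512 float32, mm along the optical axis (not along the pixel's ray), 0 where there is no reading.
- calibration(name): a dict with "vertical_fov" (degrees; the focal length in pixels is half the picture's height over the tangent of half this angle, whatever the lens; pixels are square), "cx", "cy" (the principal point, pixels), "k1" (the pictures are not rectified: a ray, as slopes to the right and down, at radius r is drawn at 1 + k1 r^2 times it, then the intrinsics apply), "view" (4x4, takes a point from world to camera coordinates); the wrist camera has in their place "T_tool_cam" (4x4, takes a point from camera to tool coordinates, whose origin is the TCP and whose axes are the flange's). Camera axes: x right, y down, z forward; pixel columns grow to the right and rows downward; lengths in mm; the calibration is good to about 2 mm. A picture is of the moment at which its call begins: read the wrist's pose just before it. calibration takes no time and is no camera call.
- env.finish_job(): hands the job in, once; it reports no verdict.
The state is a dict: "time_s": time; "q": joint angles; "dq": joint speeds; "tau": joint torques, N m; "tool_pos": TCP position; "tool_rot": TCP orientation; "wrist_force": force on the tool from outside, world axes, zero at the start; "wrist_torque": the same for the moment, N m; "opening": finger opening in mm.
Only numpy, scipy, OpenCV 4.12 (cv2) and the standard library are available. Lean on these libraries where they do the work, as an engineer would, in place of code of your own. Each camera call takes 0.05 s, during which the arm holds its last target.

## Working session

There is one attempt and no reset: what is moved stays moved. The work goes in short steps, Python scripts to look and compute and a shell command to move; the robot and the scene stay as the last step left them, time stands still between calls to the robot, and variables do not carry over. Pictures are saved under pics/ and viewed, and the job is handed in when it is done.

```bash
mkdir -p pics; ls
python3 - <<'E'
from workcell import state,get_image,calibration
import cv2,numpy as np
print(state())
for n in ["scene","top","wrist"]:
    c=calibration(n);print(n,{k:(np.round(v,4).tolist() if hasattr(v,'__len__') else v) for k,v in c.items()})
    im,d=get_image(n);np.savez(f'pics/{n}0.npz',im=im,d=d)
    cv2.imwrite(f'pics/{n}0.png',cv2.resize(im[:,:,::-1],(800,600),interpolation=cv2.INTER_CUBIC))
E
```

```text
pics
{'time_s': 0.0, 'q': array([ 1.14881268e+00,  2.17769068e-01,  1.61492833e+00,  2.83111359e-05,
        1.31130093e+00, -1.12191785e-01]), 'dq': array([ 9.35312063e-04, -6.03650207e-04,  1.55497871e-03,  5.50469945e-05,
       -1.99635588e-03,  7.19964106e-04]), 'tau': array([ 1.18514206e-03, -3.96825957e+01, -3.03865206e+01, -2.73345267e-05,
        9.34980693e-03,  7.52852628e-06]), 'tool_pos': array([190.16832454, 594.51189067, 229.96205522]), 'tool_rot': array([-0.48458533, -3.103323  ,  0.00363274]), 'wrist_force': array([0.8936322 , 0.0834202 , 0.40576288]), 'wrist_torque': array([-0.0274521 , -0.02930825, -0.02282186]), 'opening': 85.61385630344782}
scene {'vertical_fov': 56.33803785865706, 'cx': 255.63547080484972, 'cy': 189.56576274880985, 'k1': 0.012496067808783205, 'view': [[-0.4992, 0.8664, -0.013, 250.2665], [0.7377, 0.417, -0.5309, -353.6948], [-0.4546, -0.2747, -0.8473, 1012.7979], [0.0, 0.0, 0.0, 1.0]]}
top {'vertical_fov': 47.39880587073203, 'cx': 251.39814083344248, 'cy': 185.08706459169542, 'k1': -0.036053493068271464, 'view': [[-0.0151, -0.9999, 0.0041, 16.3233], [-0.9798, 0.014, -0.1995, 529.8052], [0.1994, -0.007, -0.9799, 800.8816], [0.0, 0.0, 0.0, 1.0]]}
wrist {'vertical_fov': 67.17449489623378, 'cx': 256.5317507477371, 'cy': 192.0946000285783, 'k1': 0.02299392275346928, 'T_tool_cam': [[0.0002, -0.964, -0.2659, 67.0709], [1.0, 0.0003, -0.0003, -0.8814], [0.0004, -0.2659, 0.964, -141.8312], [0.0, 0.0, 0.0, 1.0]]}
```

View pics/top0.png

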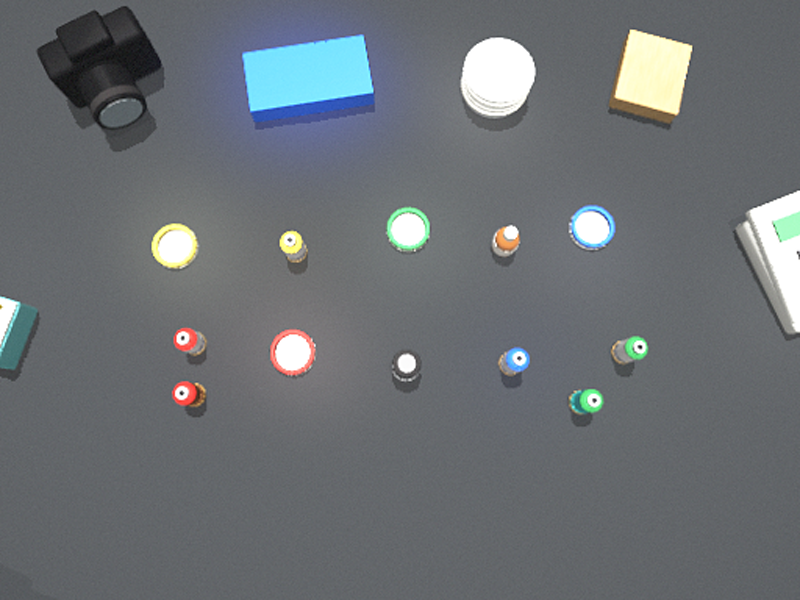

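View pics/scene0.png

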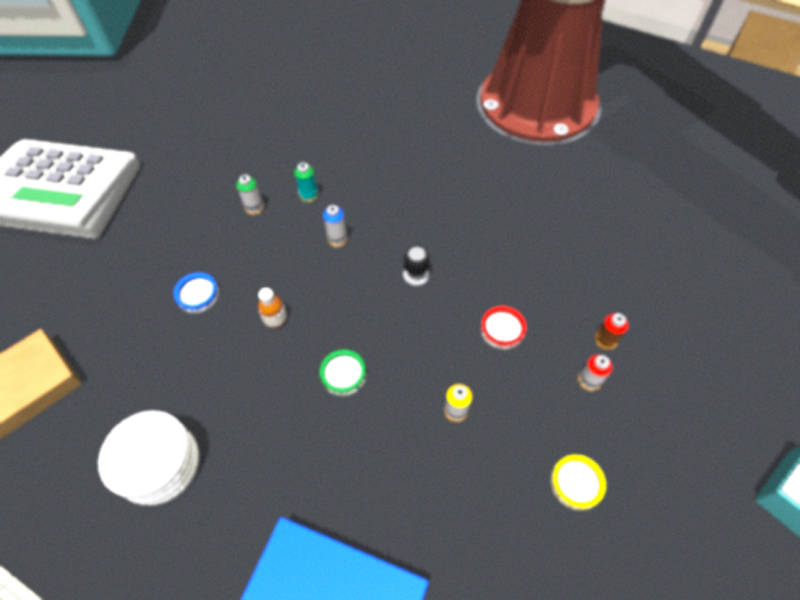

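View pics/wrist0.png

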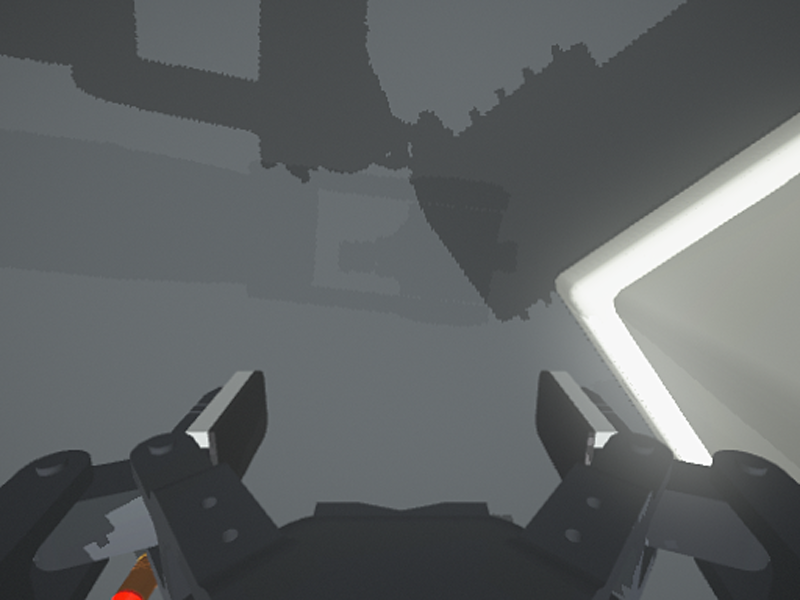

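```bash
cat > h.py <<'E'
import numpy as np,cv2
from workcell import state,get_image,calibration
from scipy.spatial.transform import Rotation as R
def ray(name,uv,st=None):
    c=calibration(name);f=192/np.tan(np.radians(c['vertical_fov'])/2)
    u=np.array([(uv[0]-c['cx'])/f,(uv[1]-c['cy'])/f]);s=u.copy()
    for _ in range(10): s=u/(1+c['k1']*(s@s))
    d=np.array([s[0],s[1],1])
    if name=='wrist':
        T=np.array(c['T_tool_cam']);W=np.eye(4);W[:3,:3]=R.from_rotvec(st['tool_rot']).as_matrix();W[:3,3]=st['tool_pos'];M=W@T
    else: M=np.linalg.inv(np.array(c['view']))
    return M[:3,3],M[:3,:3]@d
def onz(name,uv,z,st=None):
    o,d=ray(name,uv,st);return o+d*(z-o[2])/d[2]
def blobs(im,lo,hi,smin=120,vmin=60,amin=15):
    hsv=cv2.cvtColor(im,cv2.COLOR_RGB2HSV)
    m=((hsv[...,0]>=lo)&(hsv[...,0]<=hi)&(hsv[...,1]>=smin)&(hsv[...,2]>=vmin))
    if lo<5: m|=((hsv[...,0]>=176)&(hsv[...,1]>=smin)&(hsv[...,2]>=vmin))
    n,l,s,c=cv2.connectedComponentsWithStats(m.astype(np.uint8),connectivity=8)
    return [(c[i].round(1).tolist(),s[i].tolist()) for i in range(1,n) if s[i,4]>=amin]
E
python3 - <<'E'
from h import *
H=dict(red=44,yellow=48,green=52,blue=56)
hue=dict(red=(0,6),yellow=(25,35),green=(50,80),blue=(100,120))
for n in ['top','scene']:
    im=np.load(f'pics/{n}0.npz')['im']
    for k in H:
        for c,s in blobs(im,*hue[k]):
            if s[4]>600: continue
            pot=max(s[2:4])>22
            z=12 if pot else H[k]+4.5
            uv=c if not pot else (s[0]+s[2]/2-.5,s[1]+s[3]/2-.5)
            print(n,k,'pot' if pot else 'obj',c,s,onz(n,uv,z)[:2].round(1))
t=np.load('pics/top0.npz')['im'];s=np.load('pics/scene0.npz')['im']
def crop(im,x,y,w,h):return cv2.resize(im[y:y+h,x:x+w,::-1],(390,290),interpolation=cv2.INTER_CUBIC)
a=np.vstack([np.hstack([crop(t,95,200,67,50),crop(t,350,205,80,60)]),np.hstack([crop(s,355,190,67,50),crop(s,140,95,80,60)])])
cv2.imwrite('pics/crop0.png',a)
E
```

```text
top red obj [118.9, 217.1] [111, 210, 15, 15, 114] [471.3 266.4]
top red pot [185.9, 225.2] [173, 211, 28, 29, 186] [458.3 140.1]
top red obj [118.8, 251.5] [110, 244, 16, 16, 125] [405.1 263.8]
top yellow obj [186.0, 155.8] [179, 148, 15, 14, 80] [591.3 137.3]
top yellow obj [119.9, 165.1] [114, 159, 11, 11, 15] [574.2 267.9]
top green obj [405.5, 222.5] [400, 216, 14, 14, 91] [ 451.7 -286.8]
top green obj [376.7, 256.0] [371, 249, 15, 15, 109] [ 389.  -226.5]
top blue obj [216.3, 24.3] [208, 23, 19, 4, 23] [874.8  77.2]
top blue pot [172.4, 35.7] [155, 26, 52, 37, 103] [857.8 159.6]
top blue pot [384.3, 139.2] [367, 131, 27, 25, 52] [ 624.7 -263.2]
top blue obj [385.0, 138.6] [375, 134, 16, 15, 27] [ 619.1 -258.6]
top blue obj [372.8, 152.3] [366, 140, 19, 19, 38] [ 591.2 -232.1]
top blue obj [330.6, 230.0] [324, 222, 15, 16, 110] [ 439.3 -140.7]
scene red pot [322.5, 206.1] [308, 195, 29, 26, 247] [461.1 138.2]
scene red obj [393.2, 208.3] [386, 201, 17, 14, 120] [414.8 264.9]
scene red obj [382.7, 234.9] [376, 227, 16, 14, 113] [480.2 266.3]
scene yellow obj [293.1, 254.6] [285, 246, 18, 15, 131] [601.1 137.5]
scene yellow pot [371.4, 306.9] [353, 290, 35, 36, 395] [606.7 297.7]
scene green obj [194.2, 111.1] [188, 107, 13, 8, 64] [ 397.2 -226.4]
scene green obj [157.4, 118.4] [151, 114, 13, 8, 58] [ 458.3 -287.8]
scene green pot [30.0, 125.4] [10, 121, 40, 10, 223] [ 604.1 -583.9]
scene green pot [217.8, 234.9] [204, 223, 30, 28, 220] [624.8 -15.1]
scene blue obj [213.0, 138.1] [206, 133, 15, 10, 85] [ 447.  -139.7]
scene blue pot [123.5, 184.7] [110, 174, 29, 24, 261] [ 624.8 -263.3]
```

View pics/crop0.png

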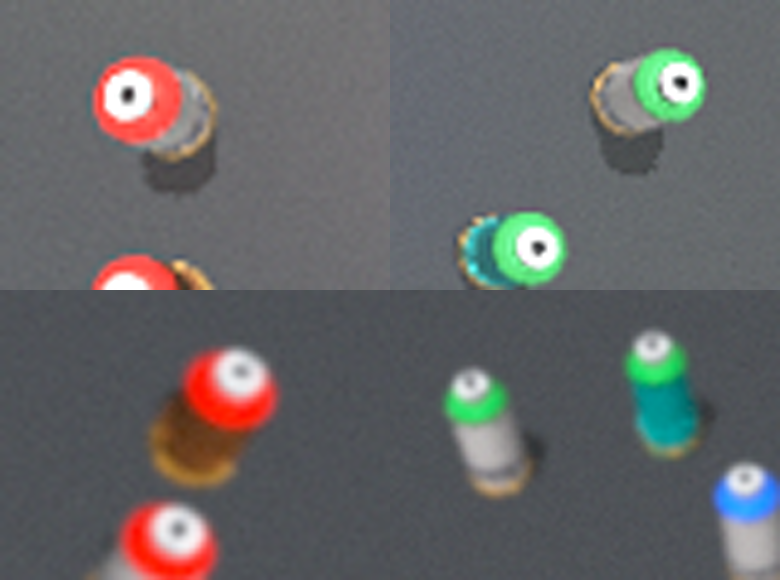

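Run:
```python
from h import *
H=dict(red=58,yellow=62,green=66,blue=70)
box=dict(top=dict(red=(118.9,217.1),yellow=(186,155.8),green=(405.5,222.5),blue=(330.6,230)),
 scene=dict(red=(382.7,234.9),yellow=(293.1,254.6),green=(157.4,118.4),blue=(213,138.1)))
for n in box:
    im=np.load(f'pics/{n}0.npz')['im']; g=im.min(2).astype(float)
    for k,(u,v) in box[n].items():
        u0,v0=int(round(u))-9,int(round(v))-9
        p=g[v0:v0+18,u0:u0+18]; w=(p>150).astype(np.uint8)
        m=cv2.moments(cv2.convexHull(cv2.findNonZero(w)))
        uv=(u0+m['m10']/m['m00'],v0+m['m01']/m['m00'])
        print(n,k,np.round(uv,1),onz(n,uv,H[k]-2)[:2].round(1))
# pots: rim
hue=dict(red=(0,8),yellow=(22,38),green=(50,85),blue=(98,120))
pc=dict(top=dict(red=(187,225),yellow=(112,157),green=(261,147),blue=(379,146)),
 scene=dict(red=(322,208),yellow=(371,307),green=(219,237),blue=(125,186)))
for n in pc:
    im=np.load(f'pics/{n}0.npz')['im'];
    for k,(u,v) in pc[n].items():
        u0,v0=u-24,v-24;p=im[v0:v0+48,u0:u0+48]
        m=(p.max(2)>140).astype(np.uint8)
        nn,l,s,c=cv2.connectedComponentsWithStats(m);i=1+np.argmax(s[1:,4])
        e=cv2.fitEllipse(max(cv2.findContours((l==i).astype(np.uint8),0,1)[0],key=len))
        # white interior
        w=(p.min(2)>150).astype(np.uint8);nn,l,s,c=cv2.connectedComponentsWithStats(w);i=1+np.argmax(s[1:,4])
        uv=(u0+e[0][0],v0+e[0][1])
        print(n,k,np.round(uv,1),np.round(e[1],1),'outer',onz(n,uv,11)[:2].round(1),'floor',onz(n,c[i]+[u0,v0],5)[:2].round(1))
for k,(u,v) in dict(eye=(260,233),bottle=(327,150)).items(): print(k,onz('top',(u,v),55)[:2].round())
```

```text
top red [120.4 217.2] [470.1 261.3]
top yellow [187.  156.7] [587.4 134.1]
top green [404.3 223.1] [ 449.7 -281.7]
top blue [330.  228.6] [ 441.2 -138.2]
scene red [382.5 235.8] [486.5 265.9]
scene yellow [292.7 255.8] [606.3 138.8]
scene green [157.3 119.7] [ 466.2 -279.5]
scene blue [213.  139.1] [ 454.3 -133.8]
top red [186.9 224.9] [28.7 29.3] outer [458.6 139.4] floor [458.4 140.1]
top yellow [111.6 157.1] [28.4 29.4] outer [602.4 298.7] floor [604.3 300.7]
top green [260.7 146.1] [27.4 27.9] outer [621.6 -12.6] floor [622.3 -12.8]
top blue [378.5 145. ] [28.2 29. ] outer [ 620.7 -260.1] floor [ 622.3 -261.8]
scene red [321.8 208.8] [27.5 29.1] outer [463.5 139.1] floor [459.9 138.5]
scene yellow [369.9 308.2] [33.2 36.8] outer [607.5 298.2] floor [605.  298.5]
scene green [218.9 237.8] [28.4 29.2] outer [626.4 -13.2] floor [623.5 -15.1]
scene blue [124.6 186.4] [24.9 28.9] outer [ 625.6 -261.2] floor [ 622.6 -264.8]
eye [436.  -6.]
bottle [ 599. -143.]
```

```bash
cat >> h.py <<'E'
def to(x,y,z):
    s=state();Rm=R.from_rotvec(s['tool_rot']).as_matrix()
    d=Rm.T@(np.array([x,y,z])-s['tool_pos'])/10
    yaw=np.arctan2(Rm[0,1],Rm[1,1])
    print('t',round(s['time_s'],2),'pos',s['tool_pos'].round(1),'cm',d.round(2),'yaw to align y',round(-yaw,3),'tilt',Rm[:,2].round(4),'open',round(s['opening'],1),'F',s['wrist_force'].round(1),'q6',round(s['q'][5],2))
E
python3 -c "
from h import *
to(475.7,266.4,140)"
```

```text
t 0.15 pos [190.3 594.7 230.2] cm [-37.2  -22.54   9.06] yaw to align y -0.31 tilt [-8.0e-04 -1.7e-03 -1.0e+00] open 85.3 F [ 0.6 -0.4  0.1] q6 -0.11
```

```bash
python3 -m handwheel '[[-3,-1.8,0.7,-0.1,1],[-7.5,-4.5,1.8,-0.2,1],[-12,-7.3,3,-0.31,1],[-16,-9.7,3.9,-0.31,1],[-20,-12.1,4.9,-0.31,1],[-24,-14.5,5.8,-0.31,1],[-28,-17,6.8,-0.31,1],[-32,-19.4,7.8,-0.31,1],[-35,-21.2,8.5,-0.31,1],[-37.2,-22.5,9.1,-0.31,1],[-37.2,-22.5,9.1,-0.31,1],[-37.2,-22.5,9.1,-0.31,1]]' 30
python3 - <<'E'
from h import *
to(475.7,266.4,140)
s=state();im,d=get_image('wrist');np.savez('pics/w1.npz',im=im,d=d)
cv2.imwrite('pics/w1.png',cv2.resize(im[:,:,::-1],(800,600)))
E
```

```text
time_s: 1.35
tool_pos: [475.6, 266.4, 139.1]
tool_rot: [-0.002, -3.139, 0.003]
wrist_force: [-0.4, 0.3, 0.3]
opening: 85.7
t 1.35 pos [475.6 266.4 139.1] cm [-0.01 -0.   -0.09] yaw to align y -0.001 tilt [-0.0022 -0.0017 -1.    ] open 85.7 F [-0.4  0.3  0.3] q6 -1.19
```

View pics/w1.png

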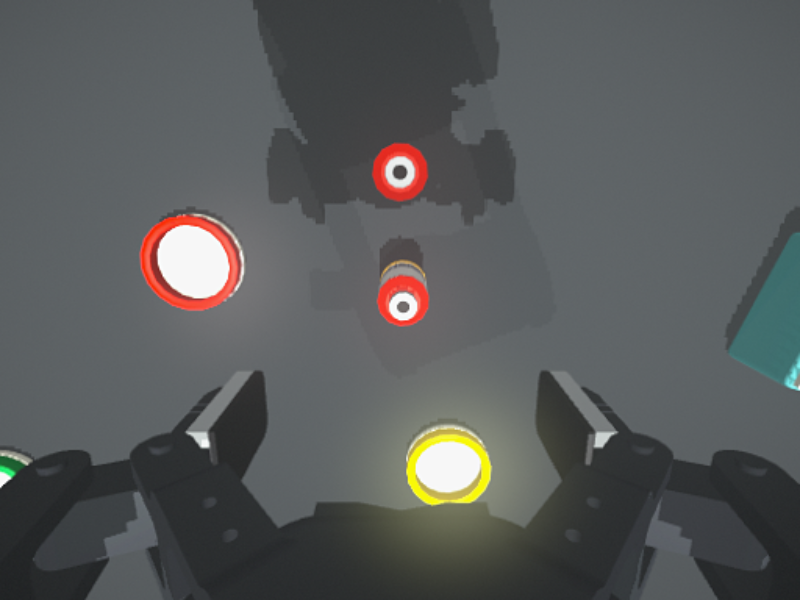

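```bash
cat >> h.py <<'E'
def wobj(im,s,lo,hi,z):  # ring bbox + nose dot around it
    for c,b in blobs(im,lo,hi,amin=80):
        print('ring',c,b,'at H-14:',onz('wrist',(b[0]+b[2]/2-.5,b[1]+b[3]/2-.5),z-14,s)[:2].round(1),end=' ')
        if b[2]<45:
            p=im[b[1]:b[1]+b[3],b[0]:b[0]+b[2]].min(2)
            hsv=im[b[1]:b[1]+b[3],b[0]:b[0]+b[2]].astype(int); sat=hsv.max(2)-hsv.min(2)
            k=(hsv.max(2)<110).astype(np.uint8)
            n,l,st,cc=cv2.connectedComponentsWithStats(k)
            for i in range(1,n):
                if st[i,4]>5: print('dot',(cc[i]+b[:2]).round(1),st[i,4],onz('wrist',cc[i]+b[:2],z,s)[:2].round(1),end=' ')
        print()
def wpot(im,s,lo,hi):
    for c,b in blobs(im,lo,hi,amin=200,smin=90):
        if b[2]<40: continue
        print('pot',c,b,'bbox14',onz('wrist',(b[0]+b[2]/2-.5,b[1]+b[3]/2-.5),14,s)[:2].round(1))
E
python3 - <<'E'
from h import *
s=state();im=np.load('pics/w1.npz')['im']
wobj(im,s,0,8,58)
wpot(im,s,0,8);wpot(im,s,22,38)
E
```

```text
ring [255.7, 109.6] [238, 91, 36, 38, 724] at H-14: [405.8 265.1] dot [241.5  95.2] 81 [395.9 255. ] dot [268.9  94.5] 76 [395.4 275. ] dot [255.5 109.8] 57 [406.1 265.2] dot [241.5 124.2] 76 [416.5 254.7] dot [269.6 124.3] 69 [416.6 275.8] 
ring [119.1, 168.1] [90, 137, 64, 62, 1373] at H-14: [452.2 154.1] 
ring [257.4, 190.5] [241, 176, 33, 33, 562] at H-14: [473.2 266.3] dot [241.5 180.9] 23 [460.3 254. ] dot [272.9 178.6] 8 [458.4 278.9] dot [244.  204.5] 60 [479.8 255.8] dot [259.6 197.1] 8 [473.6 268.4] dot [270.  205.5] 46 [480.7 276.9] 
pot [119.2, 168.0] [89, 137, 65, 62, 1429] bbox14 [457.8 139.4]
pot [286.6, 299.4] [260, 274, 55, 50, 1089] bbox14 [598.6 298.3]
```

```bash
python3 -m handwheel '[[0.2,0,2,0,0.8],[0.2,0,5,0,0.7],[0.2,0,8.5,0,0.7],[0.2,0,11,0,0.7],[0.2,0,12.2,0,0.6],[0.2,0,12.2,0,0.5],[0.2,0,12.2,0,0.42],[0.2,0,12.2,0,0.37],[0.2,0,12.2,0,0.33],[0.2,0,12.2,0,0.3],[0.2,0,12.2,0,0.2],[0.2,0,12.2,0,0.2]]' 35
python3 - <<'E'
from h import *
to(459,139,110)
s=state();im,d=get_image('wrist')
cv2.imwrite('pics/w2.png',cv2.resize(im[:,:,::-1],(800,600)))
E
```

```text
time_s: 2.6
tool_pos: [474.8, 267.5, 19.3]
tool_rot: [0.0, 3.14, -0.0]
wrist_force: [-0.1, -0.3, 6.5]
opening: 26.8
t 2.6 pos [474.8 267.5  19.3] cm [  1.56 -12.85  -9.07] yaw to align y -0.0 tilt [ 1.3e-03 -2.0e-04 -1.0e+00] open 26.8 F [-0.1 -0.3  6.5] q6 -1.19
```

View pics/w2.png

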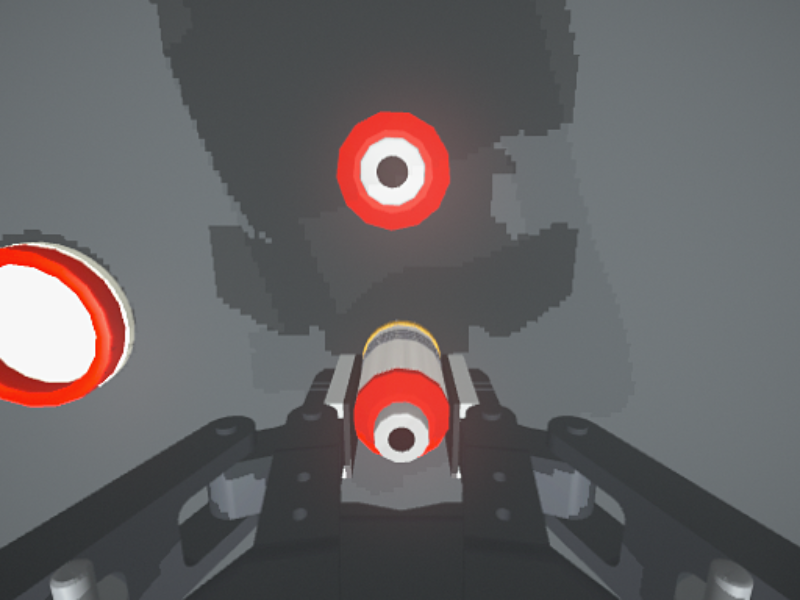

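```bash
python3 -m handwheel '[[0,0,-0.7,0,0.2],[0,0,-2,0,0.2],[0.1,-1,-3.2,0,0.2],[0.4,-3,-4,0,0.2],[0.8,-6,-4.5,0,0.2],[1.1,-9,-4.5,0,0.2],[1.4,-11.5,-4.5,0,0.2],[1.5,-12.8,-4.5,0,0.2],[1.5,-12.8,-4.2,0,0.2],[1.5,-12.8,-4,0,0.2],[1.5,-12.8,-4,0,0.2]]' 35
python3 - <<'E'
from h import *
to(459,139,23.5)
s=state();im,d=get_image('wrist')
wobj(im,s,0,8,s['tool_pos'][2]-19.3+58)
cv2.imwrite('pics/w3.png',cv2.resize(im[:,:,::-1],(800,600)))
E
```

```text
time_s: 3.75
tool_pos: [459.6, 140.3, 59.0]
tool_rot: [-0.001, 3.141, 0.0]
wrist_force: [0.4, 1.8, -0.2]
opening: 26.9
t 3.75 pos [459.6 140.3  59. ] cm [ 0.06 -0.13  3.55] yaw to align y 0.0 tilt [ 8.e-04  2.e-04 -1.e+00] open 26.9 F [ 0.4  1.8 -0.2] q6 -1.42
ring [482.9, 137.9] [453, 112, 59, 55, 1895] at H-14: [402.7 228.2] 
ring [253.4, 195.0] [213, 171, 83, 57, 1300] at H-14: [427.5 138.2] 
ring [256.7, 258.2] [226, 236, 62, 57, 1767] at H-14: [458.1 139.3]
```

View pics/w3.png

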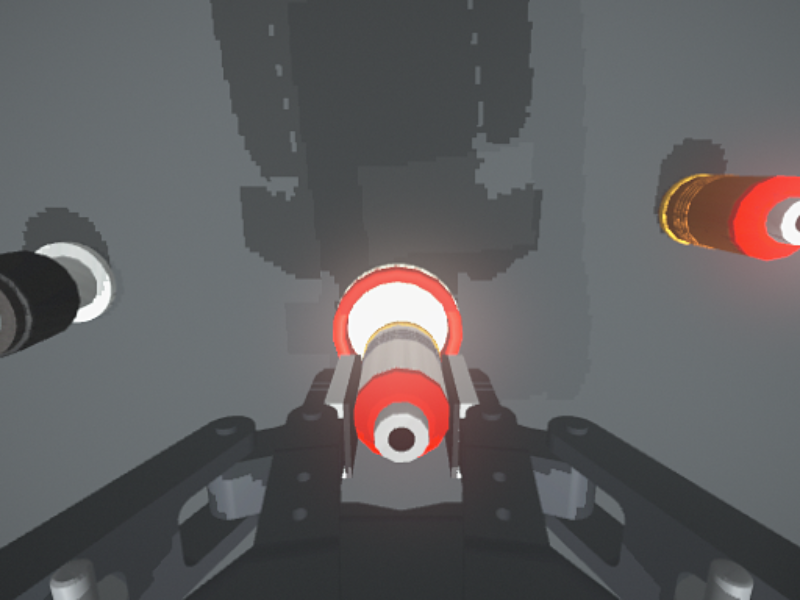

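```bash
python3 -m handwheel '[[-0.1,-0.1,0.7,0,0.2],[-0.1,-0.1,1.6,0,0.2],[-0.1,-0.1,2.4,0,0.2],[-0.1,-0.1,2.9,0,0.2],[-0.1,-0.1,3.2,0,0.2],[-0.1,-0.1,3.4,0,0.2],[-0.1,-0.1,3.5,0,0.2],[-0.1,-0.1,3.55,0,0.2],[-0.1,-0.1,3.55,0,0.2]]' 35; python3 -c "
from h import *
to(459,139,23.5)"
```

```text
time_s: 4.7
tool_pos: [460.9, 139.4, 23.8]
tool_rot: [-0.001, 3.14, 0.0]
wrist_force: [0.2, -0.1, -1.3]
opening: 27.1
t 4.7 pos [460.9 139.4  23.8] cm [ 0.19 -0.04  0.03] yaw to align y 0.001 tilt [ 1.3e-03  2.0e-04 -1.0e+00] open 27.1 F [ 0.2 -0.1 -1.3] q6 -1.42
```

```bash
python3 -m handwheel '[[0,0,0.05,0,0.2],[0,0,0.1,0,0.2],[0,0,0.15,0,0.2],[0,0,0.15,0,0.2]]' 35; python3 -c "
from h import *
to(459,139,23.5)"
```

```text
time_s: 5.1
tool_pos: [461.4, 139.4, 23.3]
tool_rot: [-0.001, 3.14, 0.0]
wrist_force: [-1.6, -0.6, 5.8]
opening: 27.0
t 5.1 pos [461.4 139.4  23.3] cm [ 0.24 -0.04 -0.03] yaw to align y 0.001 tilt [ 1.6e-03  1.0e-04 -1.0e+00] open 27.0 F [-1.6 -0.6  5.8] q6 -1.42
```

```bash
python3 -m handwheel '[[0,0,0,0,0.4],[0,0,0,0,0.5],[0,0,0,0,0.65],[0,0,0,0,0.8],[0,0,-1,0,0.8],[0,0,-4,0,0.8],[0,0,-8,0,0.8],[-1,0,-11.7,0,0.8],[-5,-0.1,-11.7,0,0.8],[-9,-0.2,-11.7,0,0.8],[-12.5,-0.2,-11.7,0,0.8],[-13.5,-0.2,-11.7,0,0.8]]' 35; python3 -m handwheel '[[0,0,0,0,0.8]]'
python3 - <<'E'
from h import *
to(596,137.4,140)
s=state();im,d=get_image('wrist')
wobj(im,s,22,38,62); wpot(im,s,22,38);wpot(im,s,0,8)
cv2.imwrite('pics/w4.png',cv2.resize(im[:,:,::-1],(800,600)))
E
```

```text
time_s: 6.3
tool_pos: [599.9, 137.2, 142.0]
tool_rot: [0.0, 3.136, 0.001]
wrist_force: [-0.5, 0.2, -0.1]
opening: 68.4
time_s: 6.4
tool_pos: [600.5, 137.1, 142.1]
tool_rot: [0.001, 3.136, 0.001]
wrist_force: [-0.3, 0.3, -0.6]
opening: 68.5
t 6.4 pos [600.5 137.1 142.1] cm [0.45 0.03 0.2 ] yaw to align y -0.0 tilt [ 5.4e-03  4.0e-04 -1.0e+00] open 68.5 F [-0.3  0.3 -0.6] q6 -1.46
ring [422.5, 185.6] [391, 157, 64, 59, 1281] at H-14: [593.5 274.8] 
ring [255.8, 186.3] [239, 172, 34, 33, 596] at H-14: [595.1 135.3] 
pot [424.1, 185.9] [391, 156, 65, 60, 1464] bbox14 [601.8 295.2]
pot [258.8, 24.8] [224, 0, 70, 58, 1753] bbox14 [467.2 137.8]
```

View pics/w4.png

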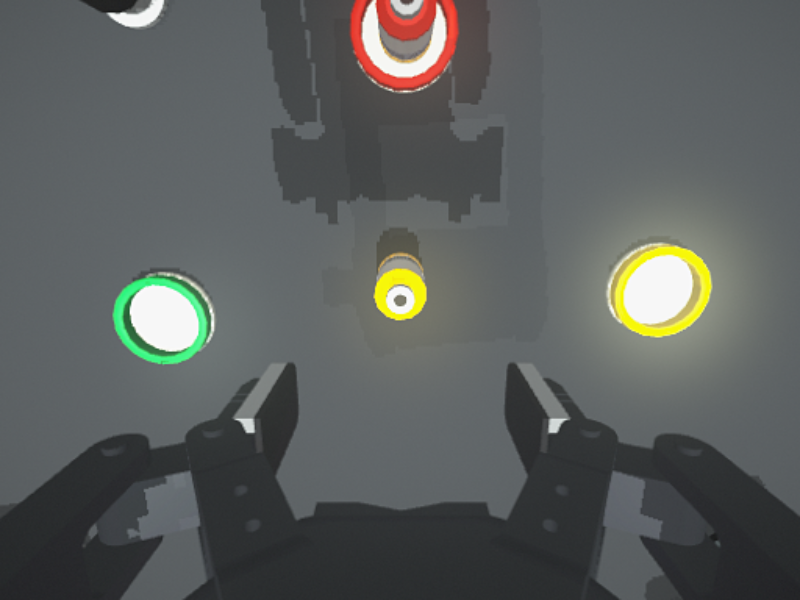

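```bash
python3 -m handwheel '[[0.2,0,2,0,0.8],[0.5,-0.1,5,0,0.7],[0.5,-0.1,8.5,0,0.7],[0.5,-0.1,11,0,0.7],[0.5,-0.1,12.3,0,0.6],[0.5,-0.1,12.3,0,0.5],[0.5,-0.1,12.3,0,0.42],[0.5,-0.1,12.3,0,0.37],[0.5,-0.1,12.3,0,0.33],[0.5,-0.1,12.3,0,0.3],[0.5,-0.1,12.3,0,0.2],[0.5,-0.1,12.3,0,0.2]]' 35
python3 - <<'E'
from h import *
to(604,298.5,110)
s=state();im,d=get_image('wrist')
cv2.imwrite('pics/w5.png',cv2.resize(im[:,:,::-1],(800,600)))
E
```

```text
time_s: 7.65
tool_pos: [597.4, 136.5, 21.3]
tool_rot: [0.0, 3.133, 0.001]
wrist_force: [-0.3, 0.6, 6.8]
opening: 26.8
t 7.65 pos [597.4 136.5  21.3] cm [-0.73 16.21 -8.85] yaw to align y -0.0 tilt [ 8.8e-03  9.0e-04 -1.0e+00] open 26.8 F [-0.3  0.6  6.8] q6 -1.46
```

View pics/w5.png

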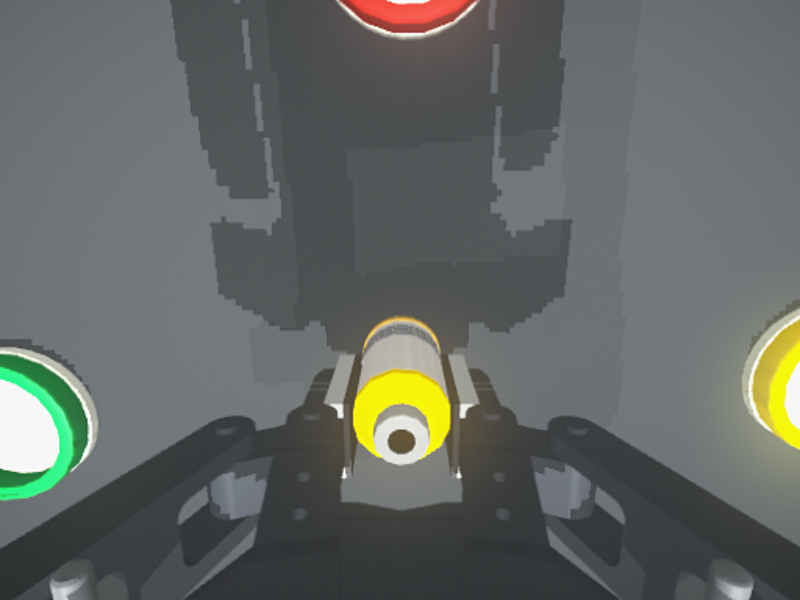

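```bash
python3 -m handwheel '[[0,0,-0.7,0,0.2],[0,0,-2,0,0.2],[-0.1,1,-3.2,0,0.2],[-0.3,3,-4,0,0.2],[-0.5,6,-4.5,0,0.2],[-0.7,9.5,-4.5,0,0.2],[-0.7,12.5,-4.5,0,0.2],[-0.7,15,-4.5,0,0.2],[-0.7,16.2,-4.2,0,0.2],[-0.7,16.2,-4,0,0.2],[-0.7,16.2,-4,0,0.2]]' 35
python3 - <<'E'
from h import *
to(604,298.5,25.3)
s=state();im,d=get_image('wrist')
wobj(im,s,22,38,s['tool_pos'][2]-21.3+62)
np.savez('pics/w6.npz',im=im)
cv2.imwrite('pics/w6.png',cv2.resize(im[:,:,::-1],(800,600)))
E
```

```text
time_s: 8.8
tool_pos: [603.4, 297.8, 60.8]
tool_rot: [-0.0, 3.134, -0.001]
wrist_force: [0.2, -0.2, -2.0]
opening: 27.0
t 8.8 pos [603.4 297.8  60.8] cm [-0.03  0.08  3.55] yaw to align y 0.0 tilt [ 7.3e-03 -4.0e-04 -1.0e+00] open 27.0 F [ 0.2 -0.2 -2. ] q6 -1.21
ring [256.9, 195.4] [216, 171, 83, 58, 1359] at H-14: [570.8 297. ] 
ring [256.7, 258.5] [226, 236, 63, 58, 1871] at H-14: [600.9 297. ]
```

View pics/w6.png

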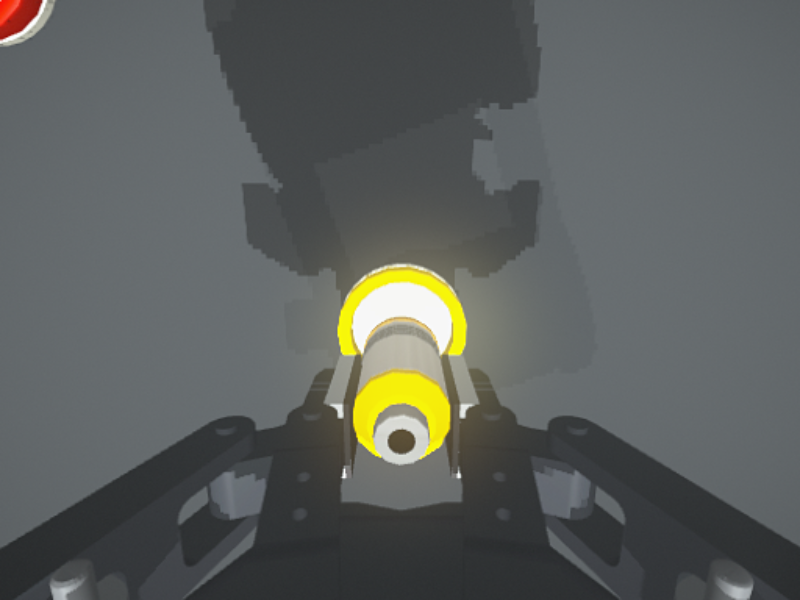

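```bash
python3 -m handwheel '[[-0.1,0.05,0.7,0,0.2],[-0.1,0.05,1.6,0,0.2],[-0.1,0.05,2.4,0,0.2],[-0.1,0.05,2.9,0,0.2],[-0.1,0.05,3.2,0,0.2],[-0.1,0.05,3.4,0,0.2],[-0.1,0.05,3.5,0,0.2],[-0.1,0.05,3.55,0,0.2],[-0.1,0.05,3.6,0,0.2],[-0.1,0.05,3.6,0,0.2]]' 35; python3 -c "
from h import *
to(604,298.5,25.3)"
```

```text
time_s: 9.85
tool_pos: [605.3, 297.9, 25.4]
tool_rot: [0.001, 3.133, -0.0]
wrist_force: [-0.4, -0.0, -1.3]
opening: 27.3
t 9.85 pos [605.3 297.9  25.4] cm [0.13 0.06 0.  ] yaw to align y -0.001 tilt [ 0.0082 -0.     -1.    ] open 27.3 F [-0.4 -0.  -1.3] q6 -1.21
```

```bash
python3 -m handwheel '[[0,0,0.05,0,0.2],[0,0,0.1,0,0.2],[0,0,0.15,0,0.2],[0,0,0.15,0,0.2]]' 35
```

```text
time_s: 10.25
tool_pos: [605.5, 298.0, 25.3]
tool_rot: [0.001, 3.133, -0.0]
wrist_force: [-2.3, -1.5, 5.2]
opening: 26.8
```

```bash
python3 -m handwheel '[[0,0,0,0,0.4],[0,0,0,0,0.5],[0,0,0,0,0.65],[0,0,0,0,0.8],[0,0,-1,0,0.8],[0,0,-4,0,0.8],[0,0,-8,0,0.8],[0,0,-11.5,0,0.8],[1.3,-3.5,-11.5,0,0.8],[2.8,-7.5,-11.5,0,0.8],[2.8,-7.5,-11.5,0,0.8]]' 35
python3 - <<'E'
from h import *
to(443,-140.2,140)
s=state();im,d=get_image('wrist')
cv2.imwrite('pics/w7.png',cv2.resize(im[:,:,::-1],(800,600)))
E
```

```text
time_s: 11.35
tool_pos: [574.1, 219.3, 140.0]
tool_rot: [0.005, 3.136, -0.004]
wrist_force: [-0.3, -0.3, -0.7]
opening: 68.3
t 11.35 pos [574.1 219.3 140. ] cm [ 1.299e+01 -3.599e+01  3.000e-02] yaw to align y -0.003 tilt [ 0.0052 -0.0027 -1.    ] open 68.3 F [-0.3 -0.3 -0.7] q6 -1.31
```

View pics/w7.png

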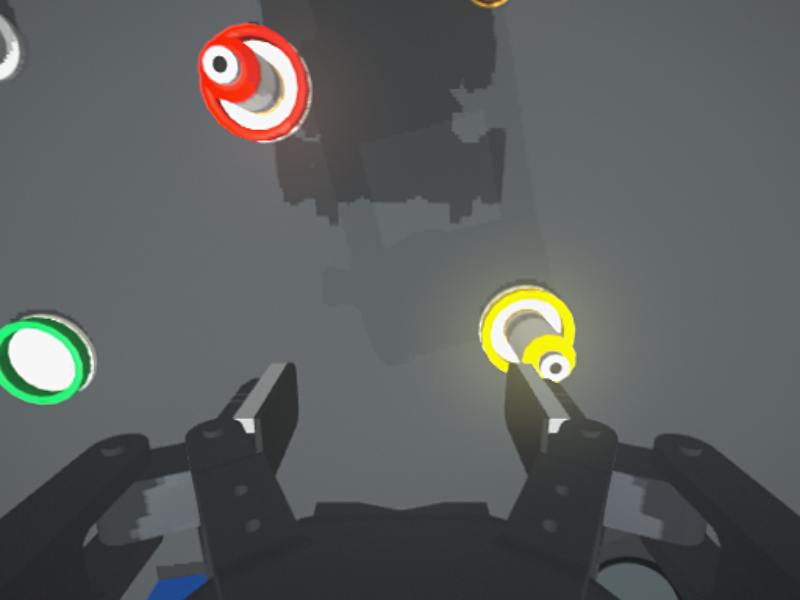

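Both red and yellow stand upright, centred in their pots. On to blue.

```bash
python3 -m handwheel '[[0.9,-2.5,0,0,0.8],[2.2,-6,0,0,0.8],[3.6,-10,0,0,0.8],[5.1,-14,0,0,0.8],[6.5,-18,0,0,0.8],[7.9,-22,0,0,0.8],[9.4,-26,0,0,0.8],[10.8,-30,0,0,0.8],[12.1,-33.5,0,0,0.8],[13,-36,0,0,0.8],[13,-36,0,0,0.8],[13,-36,0,0,0.8]]' 35
python3 - <<'E'
from h import *
to(443,-140.2,140)
s=state();im,d=get_image('wrist')
wobj(im,s,98,120,70); wobj(im,s,50,85,66)
cv2.imwrite('pics/w8.png',cv2.resize(im[:,:,::-1],(800,600)))
E
```

```text
time_s: 12.6
tool_pos: [445.2, -138.5, 140.2]
tool_rot: [0.007, 3.133, -0.0]
wrist_force: [-0.7, 0.4, -0.3]
opening: 68.3
t 12.6 pos [ 445.2 -138.5  140.2] cm [ 0.22 -0.17  0.02] yaw to align y -0.004 tilt [ 8.8e-03 -3.0e-04 -1.0e+00] open 68.3 F [-0.7  0.4 -0.3] q6 -2.02
ring [251.3, 190.7] [234, 176, 35, 34, 555] at H-14: [ 441.2 -144. ] 
ring [139.1, 126.5] [117, 109, 39, 37, 730] at H-14: [ 389.4 -232.3] dot [129.4 128.3] 55 [ 389.5 -231.5] 
ring [74.3, 203.7] [53, 190, 36, 32, 570] at H-14: [ 452.9 -293.7] dot [ 86.8 201.5] 10 [ 445.1 -271.3] dot [ 61.4 210.7] 49 [ 452.5 -292. ] dot [ 58.  219.1] 31 [ 459.4 -295.9] 
ring [389.3, 343.6] [385, 337, 10, 15, 82] at H-14: [593.9 -12.8] dot [386.1 340.6] 29 [576.9 -23.9] dot [392.4 348.2] 31 [585.2 -17.4]
```

View pics/w8.png

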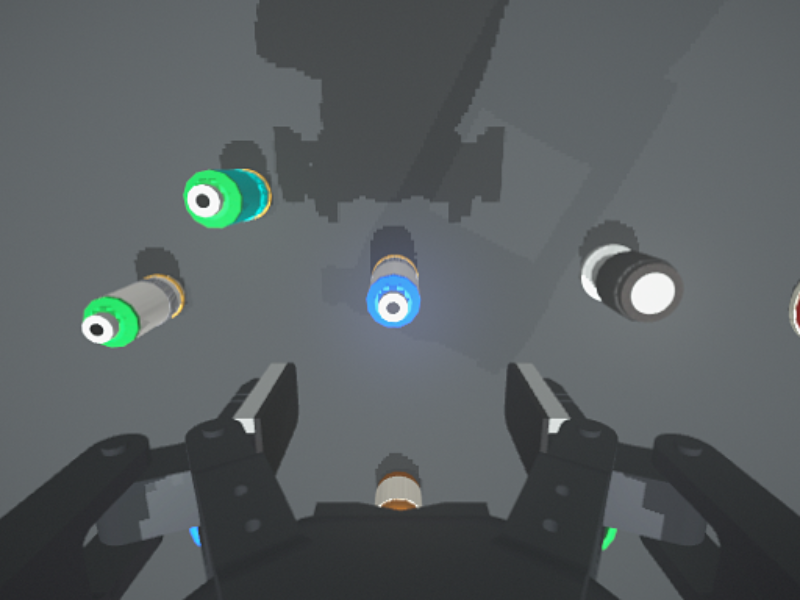

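```bash
python3 -m handwheel '[[0.2,-0.2,1.5,0,0.8],[0.3,-0.4,4,0,0.8],[0.3,-0.4,5,0,0.8],[0.3,-0.4,5,0,0.8]]' 35
python3 - <<'E'
from h import *
to(443,-140.2,140)
s=state();im,d=get_image('wrist')
wobj(im,s,98,120,70); wobj(im,s,50,85,66)
cv2.imwrite('pics/w9.png',cv2.resize(im[:,:,::-1],(800,600)))
E
```

```text
time_s: 13.05
tool_pos: [441.4, -140.1, 88.2]
tool_rot: [0.002, 3.137, 0.003]
wrist_force: [-0.0, -0.0, 0.2]
opening: 68.5
t 13.05 pos [ 441.4 -140.1   88.2] cm [-0.19  0.   -5.18] yaw to align y -0.002 tilt [ 0.0045  0.0021 -1.    ] open 68.5 F [-0.  -0.   0.2] q6 -2.03
ring [251.8, 217.6] [230, 200, 45, 43, 849] at H-14: [ 441.4 -143.9] 
ring [114.8, 361.5] [96, 353, 36, 31, 215] at H-14: [ 557.  -246.9] dot [ 96.7 354.4] 10 [ 530.8 -248.1] dot [106.4 356.4] 20 [ 532.6 -241.9] dot [130.4 356.1] 17 [ 532.5 -226. ] dot [126.9 379.9] 74 [ 552.5 -230.5] 
ring [109.3, 137.3] [79, 115, 51, 48, 1157] at H-14: [ 389.5 -232.8] 
ring [27.4, 234.3] [0, 217, 48, 41, 985] at H-14: [ 453.5 -293.9] 
ring [405.8, 368.3] [383, 359, 38, 25, 239] at H-14: [564.8 -30.9] dot [384.4 377.2] 19 [555.2 -50.9]
```

View pics/w9.png

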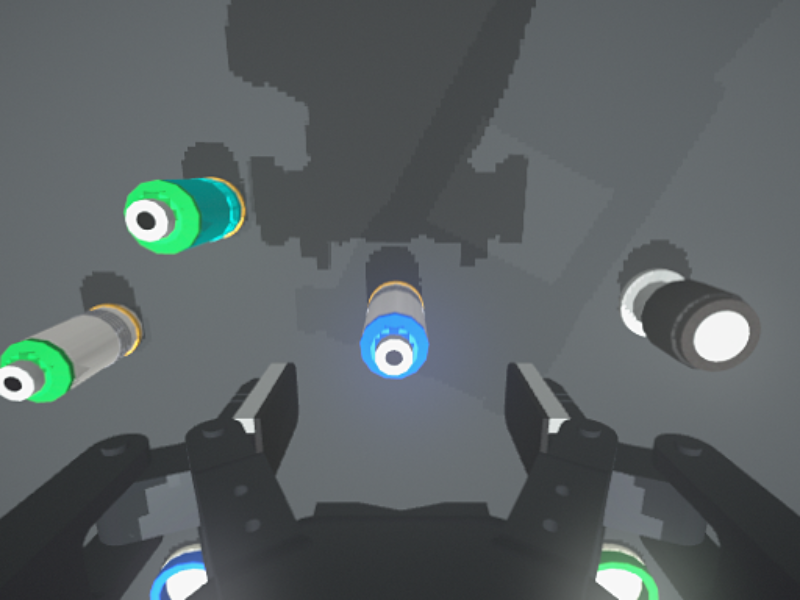

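```bash
python3 -m handwheel '[[0,-0.33,0,0,0.7],[0,-0.33,2,0,0.7],[0,-0.33,5,0,0.7],[0,-0.33,6.7,0,0.6],[0,-0.33,6.7,0,0.5],[0,-0.33,6.7,0,0.42],[0,-0.33,6.7,0,0.37],[0,-0.33,6.7,0,0.33],[0,-0.33,6.7,0,0.3],[0,-0.33,6.7,0,0.2],[0,-0.33,6.7,0,0.2]]' 35
python3 - <<'E'
from h import *
to(623,-262,70)
s=state();im,d=get_image('wrist')
cv2.imwrite('pics/w10.png',cv2.resize(im[:,:,::-1],(800,600)))
E
```

```text
time_s: 14.2
tool_pos: [444.2, -144.5, 24.0]
tool_rot: [0.003, 3.132, -0.0]
wrist_force: [-0.5, 1.9, 6.2]
opening: 27.0
t 14.2 pos [ 444.2 -144.5   24. ] cm [-17.94 -11.72  -4.43] yaw to align y -0.002 tilt [ 0.0093 -0.     -1.    ] open 27.0 F [-0.5  1.9  6.2] q6 -2.04
```

View pics/w10.png

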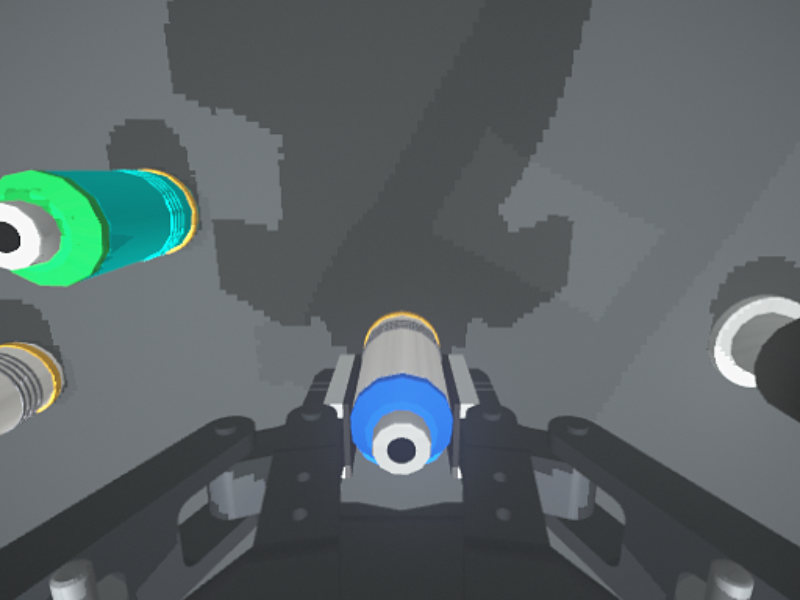

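```bash
python3 -m handwheel '[[0,0,-0.7,0,0.2],[0,0,-2,0,0.2],[-0.8,-0.6,-3.2,0,0.2],[-2.6,-1.7,-4,0,0.2],[-5.2,-3.4,-4.5,0,0.2],[-8.2,-5.4,-4.5,0,0.2],[-11.2,-7.4,-4.5,0,0.2],[-14.2,-9.4,-4.5,0,0.2],[-16.5,-10.9,-4.5,0,0.2],[-17.9,-11.9,-4.5,0,0.2],[-17.9,-11.9,-4,0,0.2],[-17.9,-11.9,-4,0,0.2]]' 35
python3 - <<'E'
from h import *
to(623,-262,28)
s=state();im,d=get_image('wrist')
wobj(im,s,98,120,s['tool_pos'][2]-24+70)
np.savez('pics/w11.npz',im=im)
cv2.imwrite('pics/w11.png',cv2.resize(im[:,:,::-1],(800,600)))
E
```

```text
time_s: 15.45
tool_pos: [621.9, -263.7, 65.0]
tool_rot: [0.003, 3.134, 0.002]
wrist_force: [0.2, 0.3, -2.0]
opening: 27.1
t 15.45 pos [ 621.9 -263.7   65. ] cm [-0.08  0.17  3.7 ] yaw to align y -0.002 tilt [ 0.0075  0.001  -1.    ] open 27.1 F [ 0.2  0.3 -2. ] q6 -2.08
ring [254.2, 184.9] [219, 169, 80, 60, 830] at H-14: [ 587.1 -263.9] 
ring [256.6, 262.4] [224, 239, 66, 58, 1984] at H-14: [ 617.7 -264.7]
```

View pics/w11.png

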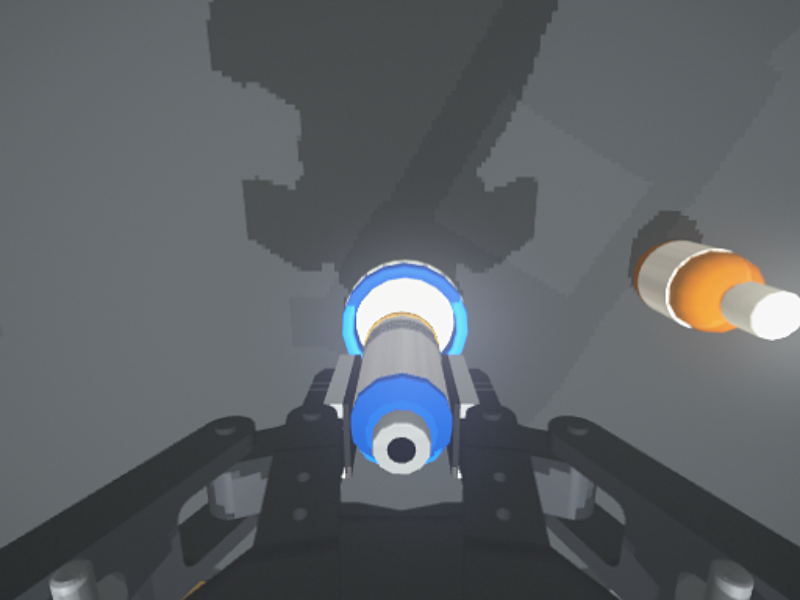

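```bash
python3 -m handwheel '[[-0.05,0.1,0.7,0,0.2],[-0.1,0.15,1.6,0,0.2],[-0.1,0.15,2.4,0,0.2],[-0.1,0.15,3,0,0.2],[-0.1,0.15,3.3,0,0.2],[-0.1,0.15,3.5,0,0.2],[-0.1,0.15,3.65,0,0.2],[-0.1,0.15,3.75,0,0.2],[-0.1,0.15,3.8,0,0.2],[-0.1,0.15,3.8,0,0.2]]' 35; python3 -c "
from h import *
to(623,-262,28)"
```

```text
time_s: 16.5
tool_pos: [622.9, -261.8, 28.1]
tool_rot: [0.003, 3.134, 0.002]
wrist_force: [-3.0, 1.1, 5.2]
opening: 27.2
t 16.5 pos [ 622.9 -261.8   28.1] cm [-0.01 -0.02  0.01] yaw to align y -0.002 tilt [ 0.0072  0.0012 -1.    ] open 27.2 F [-3.   1.1  5.2] q6 -2.08
```

```bash
python3 -m handwheel '[[0,0,0,0,0.4],[0,0,0,0,0.5],[0,0,0,0,0.65],[0,0,0,0,0.8],[0,0,-1,0,0.8],[0,0,-4,0,0.8],[0,0,-8,0,0.8],[0.5,0,-11,0,0.8],[3,-0.6,-11,0,0.8],[7,-1.2,-11,0,0.8],[11,-2,-11,0,0.8],[14,-2.5,-11,0,0.8]]' 35;  python3 -m handwheel '[[1,-0.2,0.5,0,0.8],[2,-0.4,2,0,0.8],[2.7,-0.5,4,0,0.8],[2.7,-0.5,4.5,0,0.8],[2.7,-0.5,4.5,0,0.8]]'
python3 - <<'E'
from h import *
to(454,-292,140)
s=state();im,d=get_image('wrist')
wobj(im,s,50,85,66)
cv2.imwrite('pics/w12.png',cv2.resize(im[:,:,::-1],(800,600)))
E
```

```text
time_s: 17.7
tool_pos: [480.2, -286.8, 137.7]
tool_rot: [0.003, 3.135, 0.001]
wrist_force: [0.1, -0.1, 0.1]
opening: 68.5
time_s: 18.2
tool_pos: [453.4, -291.3, 91.8]
tool_rot: [0.003, 3.135, 0.003]
wrist_force: [0.9, 0.3, -0.1]
opening: 68.3
t 18.2 pos [ 453.4 -291.3   91.8] cm [-0.09 -0.07 -4.82] yaw to align y -0.002 tilt [ 0.0061  0.0019 -1.    ] open 68.3 F [ 0.9  0.3 -0.1] q6 -2.28
ring [353.2, 116.5] [333, 93, 48, 48, 1175] at H-14: [ 389.  -231.6] 
ring [255.7, 213.5] [235, 197, 42, 40, 823] at H-14: [ 453.3 -292.9]
```

View pics/w12.png

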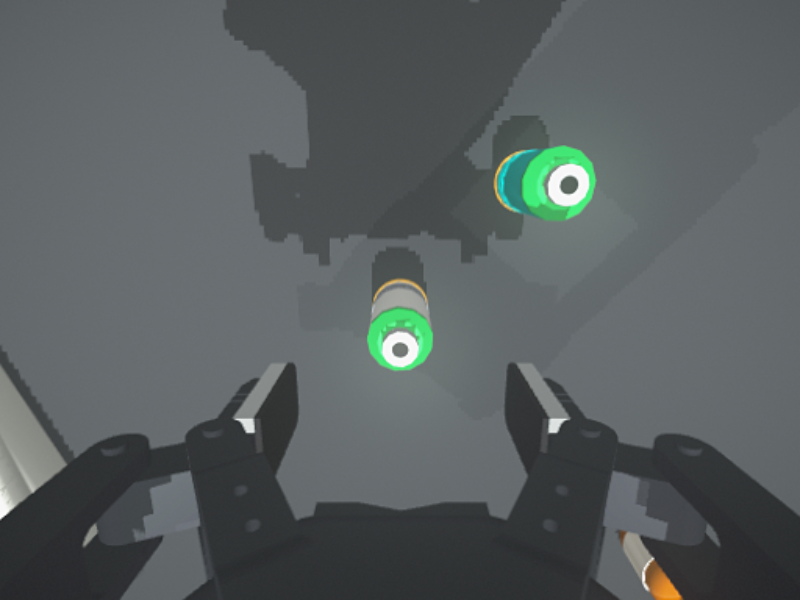

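```bash
python3 -m handwheel '[[0,-0.08,1,0,0.7],[0,-0.08,3,0,0.7],[0,-0.08,5.5,0,0.7],[0,-0.08,7.1,0,0.6],[0,-0.08,7.1,0,0.5],[0,-0.08,7.1,0,0.42],[0,-0.08,7.1,0,0.37],[0,-0.08,7.1,0,0.33],[0,-0.08,7.1,0,0.3],[0,-0.08,7.1,0,0.2],[0,-0.08,7.1,0,0.2]]' 35
python3 - <<'E'
from h import *
to(623,-14,100)
s=state();im,d=get_image('wrist')
cv2.imwrite('pics/w13.png',cv2.resize(im[:,:,::-1],(800,600)))
E
```

```text
time_s: 19.35
tool_pos: [456.0, -293.2, 23.3]
tool_rot: [0.003, 3.132, -0.001]
wrist_force: [1.4, 1.4, 5.5]
opening: 26.9
t 19.35 pos [ 456.  -293.2   23.3] cm [-16.73  27.95  -7.53] yaw to align y -0.002 tilt [ 9.9e-03 -8.0e-04 -1.0e+00] open 26.9 F [1.4 1.4 5.5] q6 -2.28
```

View pics/w13.png

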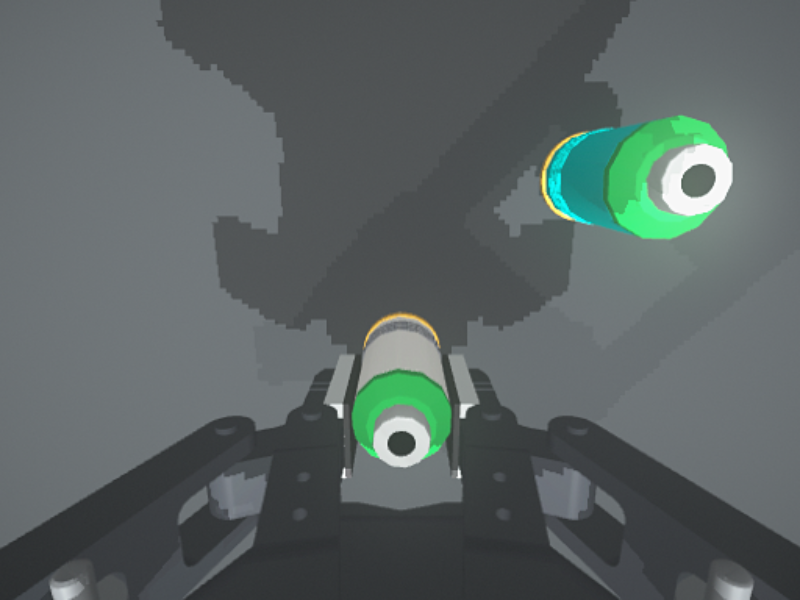

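```bash
python3 -m handwheel '[[0,0,-0.7,0,0.2],[0,0,-2,0,0.2],[0,0,-4,0,0.2],[0,0,-6.5,0,0.2],[0,0,-8.8,0,0.2],[0,0,-10,0,0.2],[-0.6,1,-10.5,0,0.2],[-1.8,3,-10.5,0,0.2],[-3.6,6,-10.5,0,0.2],[-5.4,9,-10.5,0,0.2],[-7.2,12,-10.5,0,0.2],[-9,15,-10.5,0,0.2]]' 35; python3 -m handwheel '[[-1.8,3,0,0,0.2],[-3.6,6,0,0,0.2],[-5.4,9,0,0,0.2],[-7,11.5,0,0,0.2],[-7.7,13,0,0,0.2],[-7.7,13,0,0,0.2],[-7.7,13,0,0,0.2]]'; python3 -c "
from h import *
to(622,-15,67)"
```

```text
time_s: 20.6
tool_pos: [544.9, -140.9, 127.7]
tool_rot: [0.003, 3.134, 0.001]
wrist_force: [0.6, 0.3, -1.1]
opening: 26.6
time_s: 21.3
tool_pos: [621.0, -11.0, 127.4]
tool_rot: [0.002, 3.136, -0.0]
wrist_force: [-0.4, 0.0, -2.1]
opening: 27.3
t 21.3 pos [621.  -11.  127.4] cm [-0.07 -0.4   6.04] yaw to align y -0.001 tilt [ 5.2e-03 -1.0e-04 -1.0e+00] open 27.3 F [-0.4  0.  -2.1] q6 -1.7
```

```bash
python3 -m handwheel '[[0,-0.1,0.8,0,0.2],[-0.1,-0.3,2.2,0,0.2],[-0.1,-0.3,4,0,0.2],[-0.1,-0.3,5.4,0,0.2],[-0.1,-0.3,6,0,0.2],[-0.1,-0.3,6.1,0,0.2],[-0.1,-0.3,6.1,0,0.2]]'
python3 - <<'E'
from h import *
to(622,-14,27.3)
s=state();im,d=get_image('wrist')
wobj(im,s,50,85,s['tool_pos'][2]-23.3+66)
cv2.imwrite('pics/w14.png',cv2.resize(im[:,:,::-1],(800,600)))
E
```

```text
time_s: 22.0
tool_pos: [622.4, -14.2, 66.3]
tool_rot: [0.002, 3.136, -0.0]
wrist_force: [-0.3, 0.6, -2.3]
opening: 26.5
t 22.0 pos [622.4 -14.2  66.3] cm [0.07 0.02 3.9 ] yaw to align y -0.001 tilt [ 5.3e-03 -1.0e-04 -1.0e+00] open 26.5 F [-0.3  0.6 -2.3] q6 -1.71
ring [256.4, 195.1] [217, 171, 80, 56, 1069] at H-14: [588.8 -15.1] 
ring [256.6, 260.2] [225, 239, 64, 55, 1725] at H-14: [619.5 -15.2]
```

View pics/w14.png

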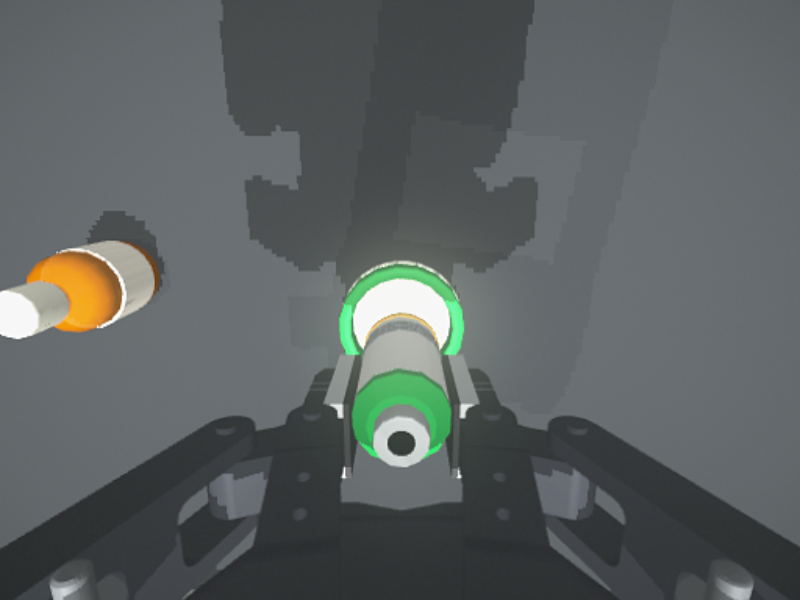

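Pot centred under the object (rim spans columns 340–464, object at 401). Lower.

```bash
python3 -m handwheel '[[-0.05,0,0.7,0,0.2],[-0.05,0,1.6,0,0.2],[-0.05,0,2.4,0,0.2],[-0.05,0,3,0,0.2],[-0.05,0,3.4,0,0.2],[-0.05,0,3.7,0,0.2],[-0.05,0,3.85,0,0.2],[-0.05,0,3.95,0,0.2],[-0.05,0,4,0,0.2],[-0.05,0,4,0,0.2]]' 35; python3 -c "
from h import *
to(622,-14,27.3)"
```

```text
time_s: 23.05
tool_pos: [624.0, -14.2, 27.3]
tool_rot: [0.002, 3.134, -0.001]
wrist_force: [0.1, 0.4, -1.0]
opening: 26.9
t 23.05 pos [624.  -14.2  27.3] cm [0.2  0.02 0.  ] yaw to align y -0.001 tilt [ 7.2e-03 -4.0e-04 -1.0e+00] open 26.9 F [ 0.1  0.4 -1. ] q6 -1.71
```

```bash
python3 -m handwheel '[[0,0,0.05,0,0.2],[0,0,0.1,0,0.2],[0,0,0.15,0,0.2],[0,0,0.15,0,0.2]]' 35
```

```text
time_s: 23.45
tool_pos: [624.2, -14.2, 27.3]
tool_rot: [0.002, 3.135, -0.001]
wrist_force: [-2.9, 0.0, 6.2]
opening: 27.3
```

```bash
python3 -m handwheel '[[0,0,0,0,0.4],[0,0,0,0,0.5],[0,0,0,0,0.65],[0,0,0,0,0.8],[0,0,-1,0,0.8],[0,0,-4,0,0.8],[0,0,-8,0,0.8],[0,0,-12,0,0.8],[2,0,-15,0,0.8],[6,0,-18,0,0.8],[10,0,-20,0,0.8],[14,0,-22,0,0.8]]' 35; python3 -m handwheel '[[4,0,-1,0,0.8],[8,0,-2,0,0.8],[12,0,-3,0,0.8],[13,0,-3,0,0.8],[13,0,-3,0,0.8],[13,0,-3,0,0.8]]'
python3 - <<'E'
from h import *
for n in ['top','scene']:
    im,d=get_image(n);np.savez(f'pics/{n}1.npz',im=im,d=d)
    cv2.imwrite(f'pics/{n}1.png',cv2.resize(im[:,:,::-1],(800,600),interpolation=cv2.INTER_CUBIC))
E
```

```text
time_s: 24.65
tool_pos: [481.6, -14.0, 248.3]
tool_rot: [0.001, 3.133, -0.001]
wrist_force: [-0.8, -1.0, 0.1]
opening: 68.5
time_s: 25.25
tool_pos: [352.1, -14.0, 277.4]
tool_rot: [0.002, 3.131, -0.002]
wrist_force: [0.8, 0.4, 0.5]
opening: 68.5
```

View pics/top1.png

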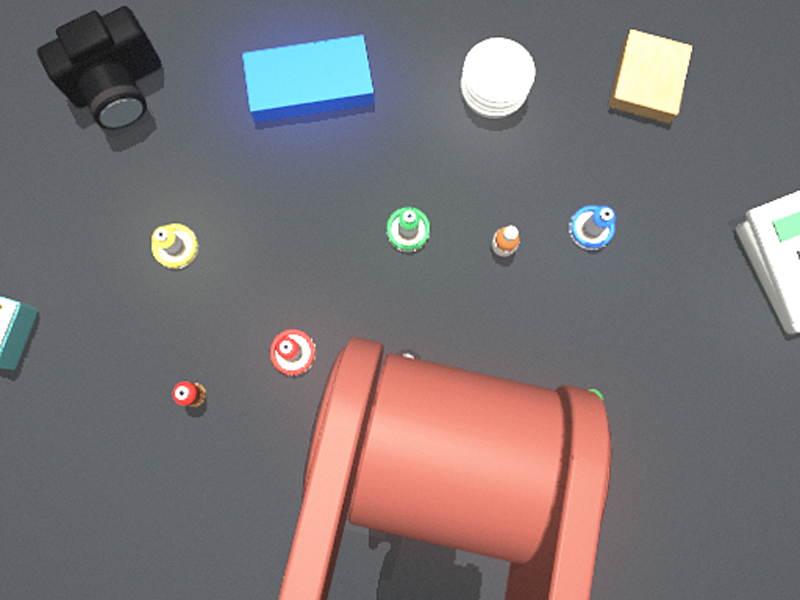

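View pics/scene1.png

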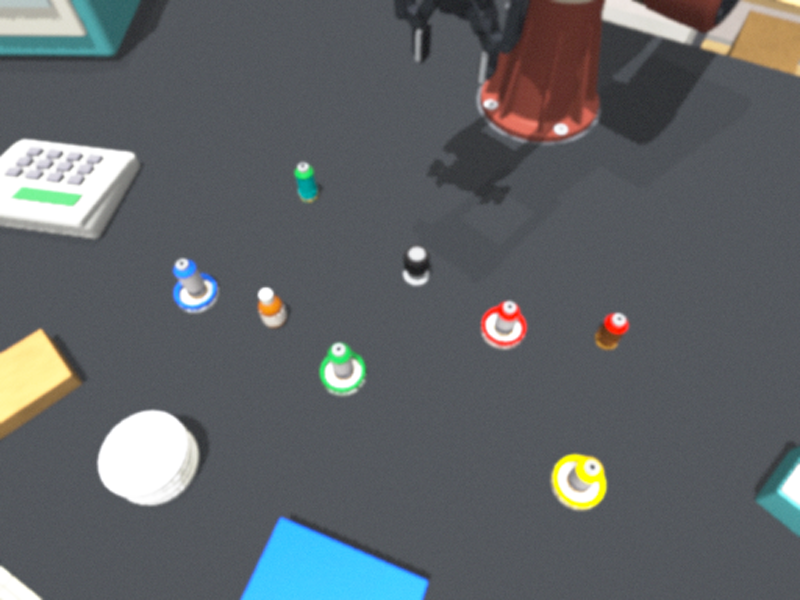

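Run:
```python
from h import *
pc=dict(top=dict(red=(187,225),yellow=(112,157),green=(261,146),blue=(379,145)),
 scene=dict(red=(322,206),yellow=(371,306),green=(219,235),blue=(125,184)))
rows=[]
for n in pc:
    im=np.load(f'pics/{n}1.npz')['im']
    rows.append(np.hstack([cv2.resize(im[v-22:v+22,u-20:u+20,::-1],(200,220),interpolation=cv2.INTER_CUBIC) for u,v in pc[n].values()]))
cv2.imwrite('pics/fin.png',np.vstack(rows))
```

```text
(no output)
```

View pics/fin.png

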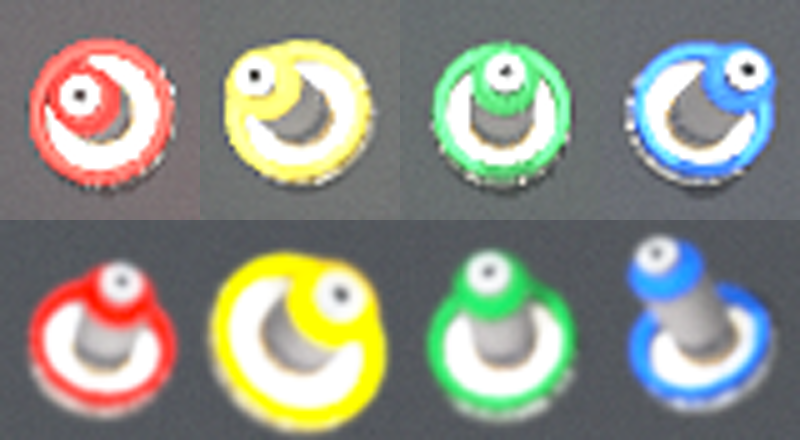

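Run:
```python
from h import *
for n in ['top','scene']:
    a=np.load(f'pics/{n}0.npz')['im'].astype(int);b=np.load(f'pics/{n}1.npz')['im'].astype(int)
    for k,(u,v) in (dict(bottle=(324,153)) if n=='top' else dict(bottle=(174,197),eye=(266,170))).items():
        print(n,k,np.abs(a-b)[v-14:v+14,u-12:u+12].mean().round(2))
from workcell import env
print(env.finish_job())
```

```text
top bottle 2.22
scene bottle 7.96
scene eye 7.02
the job is handed in; nothing more can be done
None
```

I put all four objectives in the pots matching their rings and handed the job in at about 25 s of the 102 s allowed. `finish_job()` reports no verdict, so the result below rests on my own checks.

- **Placing:** I gripped each barrel at 35 N and lowered it until the wrist force showed it touching the pot floor (about 5–6 N). Then I opened the fingers and lifted clear.
- **Look-alikes:** I left the brown-barrelled one (red ring) and the turquoise-barrelled one (green ring) where they stood.
- **Final pictures:** The top and scene views show all four objectives upright on the white pot floors, each near the middle. I judged the centring by eye and did not measure it. An objective flat on the floor can be at most 9 mm off centre.
- **Eyepiece and oil bottle:** Both look unmoved and upright in the scene view. In the last top view the arm hid most of the eyepiece, so it was checked in the scene view only. A before-and-after pixel comparison gave a mean difference of 2 for the bottle in the top view. In the scene view it gave 8 for the bottle and 7 for the eyepiece. I think that is image noise and lighting, but I did not measure it separately.
- **Disagreements:** The wrist camera and the fixed cameras differed by 4–6 mm in y for the blue and green objectives. I went mainly by the wrist view, and both grasps and placements came out right.

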